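Screw down the short foot of a rocking lab balance

ROBOT

A 6-joint arm with a two-finger parallel gripper is mounted at the origin on a cart in front of the work surface, level with it; the furniture and walls round the work are solid. World frame = base frame: x ahead of the robot, y to its left, z up, the work surface at z = 0. Lengths are in m, angles in rad, forces in N, time in s.
With the tool pointing down it reaches from about 0.4 to 0.925 m from the base axis. Payload 3.4 kg.
Tool frame: the origin (TCP) lies at the very end of the fingers, on their centre line; the grasp point (between the pads) lies 19 mm behind it; z points along the fingers, y is the direction in which the jaws open and shut (so a half turn about z gives the same grasp; the last joint's range is limited). The gripper opens to 85 mm and grips with 20 to 120 N. Pads are 22 mm wide; open, the fingers measure 114 mm over their backs; the gripper's body (76 mm by 85 mm) begins 54 mm behind the grasp point. The pads swing forward as they close: fully open they stand 13 mm farther back than shut.
Start: joints at [1.153, 0.307, 1.506, -0, 1.328, -0.073], TCP at [0.194, 0.541, 0.194] pointing down, gripper open.
Joint ranges: [-3.12, 3.12], [-1.05, 2.28], [0.14, 2.33], [-1.42, 4.57], [0.1, 2.73], [-2.68, 2.68]. Speed limits (rad/s): [2.57, 2.57, 3.14, 3.14, 3.14, 3.14].

INTERFACE

Orientations are given as a rotation vector (axis times angle).
In Python, from station import robot gives the robot as it stands.
- The arm moves only by the tool carry_out, never from a script. Its argument "deltas" is a list of rows, each a list of 5 numbers: the shift along the world's x, y, z in mm, then the turn about the world's z in degrees, then the opening, from 0 (shut) to 1 (fully open). A call has 1 to 10 rows; each row shifts and turns the commanded pose from where the row before left it; what a row does not reach is not made up. A row lasts 1/8 s, in which the tool goes at most 62.5 mm and 10.7 degrees, less where a joint would pass 70% of its speed; a pose out of reach is approached as far as the arm can. A call is refused whole if a number of a shift passes 62.5 or a number of a turn 10.7, either way. A call with a gripper value outside its range is refused whole. The fingers move at their own pace and stop on an object; "grip_force" is the grip in N (left out, the last holds). Time passes only in rows, so rows that do not move let the fingers close. It gives the time, the measured TCP pose, the force and the opening at its end, in the units of the state.
- robot.sense(): the state, without advancing time (a new reading comes with each control period).
- robot.camera(name): name is "scene" or "top" or "wrist"; returns a dict with "image" (400x640x3 uint8, red, green, blue), "mtx" (3x3 intrinsics, pixels), "rvec" (rotation vector, rad) and "tvec" (3), from world to camera coordinates, as OpenCV has them; the wrist camera has in their place "hand_eye" (4x4, takes a point from camera to tool coordinates, whose origin is the TCP and whose axes are the flange's). Camera axes: x right, y down, z forward; pixel columns grow to the right and rows downward; lengths in m; the calibration is good to about 2 mm. A picture is of the moment at which its call begins: read the wrist's pose just before it. There is no depth.
- robot.hand_in(): hands the job in, once; it reports no verdict.
The state is a dict: "clock": time; "joint_pos": joint angles; "dq": joint speeds; "joint_efforts": joint torques, N m; "tcp_pos": TCP position; "tcp_rot": TCP orientation; "wrist_force": force on the tool from outside, world axes, zero at the start; "wrist_torque": the same for the moment, N m; "opening": finger opening in m.
Only numpy, scipy, OpenCV 4.12 (cv2) and the standard library are available. Lean on these libraries where they do the work, as an engineer would, in place of code of your own. Each camera call takes 0.05 s, during which the arm holds its last target.

TASK

The lab balance rocks because one of its four screw feet is wound up and hangs clear of the bench. Turn that foot's wing nut clockwise (seen from above) until the foot bears on the bench and its wing lies in line with the other three wings, then let go. Do not tip the balance or shove it away from where it stands.

Things in the scene. Friction and masses are not known exactly. Their poses are not given: they have to be found in the camera images.
- balance: loose grey slab 190 x 190 mm, top 30 mm above the bench, 1.5 kg, steel pan, turned any way. Origin on the bench under its centre; x points away from the edge with the dark-window panel, z up. Black wing nuts (tops 74 mm up) at x, y = +-75 mm: three are set and do not turn, wings along the balance's y; the one at (-75, 75), left on the panel edge seen with the panel near you, is the short foot's
- foot_screw (a joint): angle of the short foot's wing nut: 0 = wound fully up, grows clockwise seen from above, stop at 2.5. Starts at 0.3 to 0.7; stays where left, about 0.1 N m to turn. Steep thread: nut and foot sink 4 mm per rad. At 1.571 the foot is as long as the other three and its wing in line with theirs; well beyond that the balance rocks the other way
- wing (a point): grip point of the short foot's wing nut, on its screw axis, 64 mm above the bench when set, up to 5 mm higher at the start. The upright wing, 38 mm long, 10 mm thick, lies along this frame's x and reaches from 17 mm below this point to 10 mm above it; z up. Below it a round hub, 30 mm across, down to 24 mm below this point; the slab's top is 34 mm below it at the set height
- foot_pad: the short foot's rubber pad under the slab, 24 mm across, 6 mm thick; origin at the centre of its underside, which hangs 3 to 5 mm above the bench at the start. Like the other three pads it gives about 1 mm per 10 N

How it is judged:
At the end, for the whole second after the job is handed in: The short foot presses on the bench with more than 0.3 N, its wing is within 0.3 rad (17 degrees) of the line of the other three, the balance stands level within 0.7 degrees, at rest, less than 50 mm from where it stood (contact force between foot_pad and anything else above 0.3 N and value of joint foot_screw between 1.27 and 1.87 rad and angle between balance's own z axis and vertical below 0.012 rad and distance of balance from where it was at the start of the episode below 0.05 m and linear speed of balance below 0.01 m/s); the robot touches nothing.
It fails at once if the balance is tipped by more than 10 degrees (angle between balance's own z axis and vertical above 0.175 rad).
It also fails if it takes over 48 s, if anything falls off the work surface, if the arm or the gripper's body presses on something with over 40 N, if the wrist force passes 120 N, or if a joint passes its speed limit or range.

## Working session

There is one attempt and no reset: what is moved stays moved. The work goes in short steps, Python scripts to look and compute and a tool call to move; the robot and the scene stay as the last step left them, time stands still between calls to the robot, and variables do not carry over. Pictures are saved under pics/ and viewed, and the job is handed in when it is done.

Besides the shell and the picture viewer there is one more tool, called after "Emit:" as name([rows], argument=value, ...), one row to a line, values as JSON. carry_out: Moves the arm, as the interface text tells. Its arguments: {"type":"object","properties":{"deltas":{"type":"array"},"grip_force":{"type":"number"}},"required":["deltas"]}

```bash
mkdir -p pics; python3 - <<'E'
from station import robot
import cv2
for n in("top","scene"):
    c=robot.camera(n); cv2.imwrite(f"pics/{n}0.png",c["image"][:,:,::-1])
    print(n,c["mtx"].tolist(),c["rvec"],c["tvec"])
s=robot.sense();print({k:s[k] for k in("clock","tcp_pos","tcp_rot","opening")})
E
```

```text
top [[398.0484400476681, 0.0, 327.3438390099759], [0.0, 398.0484400476681, 204.78031974357557], [0.0, 0.0, 1.0]] [ 2.13561086 -2.14419073  0.15021992] [0.05278133 0.54914656 0.85628958]
scene [[389.8159241542496, 0.0, 324.6077500868162], [0.0, 389.8159241542496, 196.56264125991038], [0.0, 0.0, 1.0]] [ 1.11565922 -2.17747223  1.19665552] [0.3608074  0.31528557 0.55788728]
{'clock': 0.1, 'tcp_pos': array([0.19355039, 0.54068664, 0.19300081]), 'tcp_rot': array([-5.37278200e-01, -3.09488491e+00,  2.81414621e-03]), 'opening': 0.085179364229327}
```

View pics/top0.png

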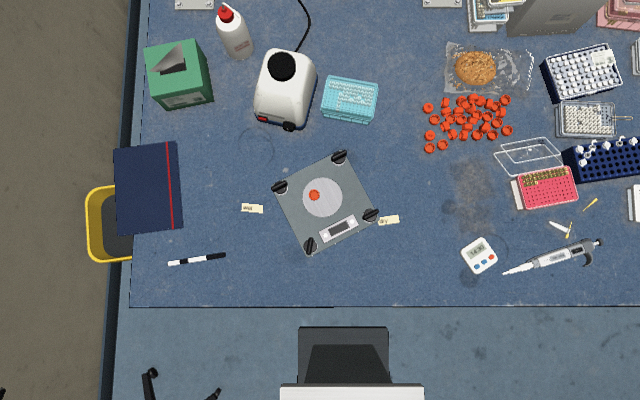

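View pics/scene0.png

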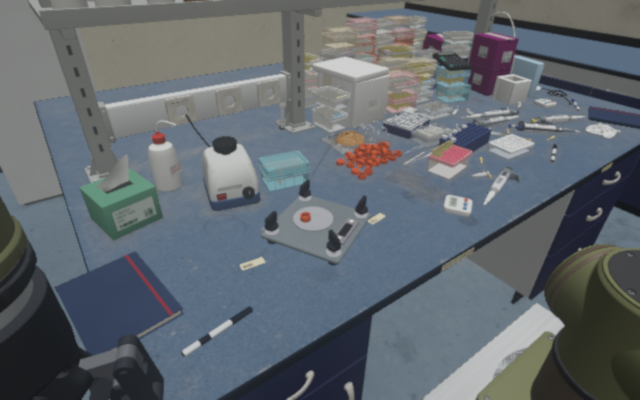

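```bash
python3 - <<'E'
import cv2,numpy as np
a=cv2.imread("pics/top0.png")[140:265,260:390];cv2.imwrite("pics/topz.png",cv2.resize(a,None,fx=4.5,fy=4.5,interpolation=cv2.INTER_CUBIC))
a=cv2.imread("pics/scene0.png")[165:275,250:385];cv2.imwrite("pics/scz.png",cv2.resize(a,None,fx=5,fy=5,interpolation=cv2.INTER_CUBIC))
E
```

```text
(no output)
```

View pics/topz.png

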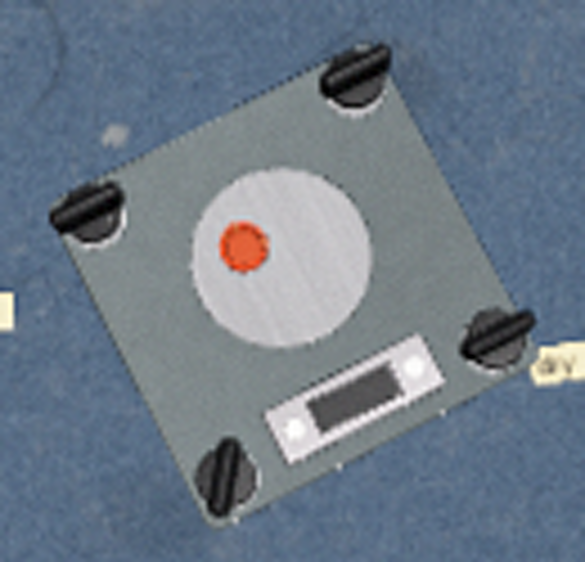

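View pics/scz.png

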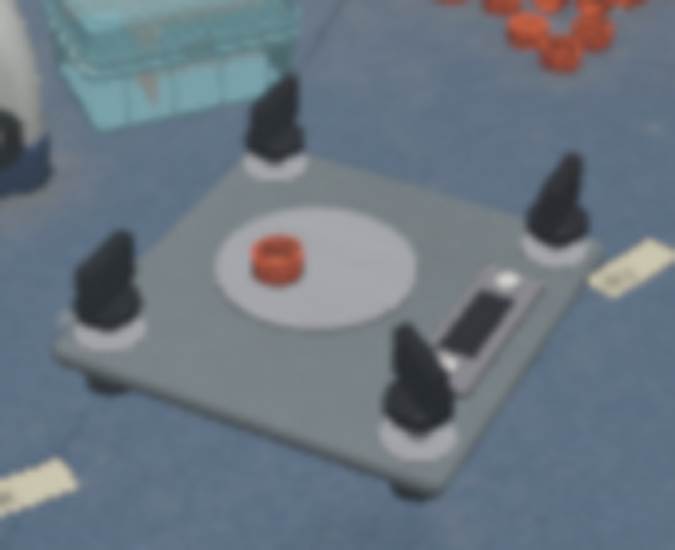

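```bash
cat >h.py <<'E'
import cv2,numpy as np
def ray(c,uv,z):
    R,_=cv2.Rodrigues(np.array(c["rvec"],float));t=np.array(c["tvec"],float).ravel()
    d=R.T@np.linalg.solve(np.array(c["mtx"]),[uv[0],uv[1],1.]);o=-R.T@t
    return o+d*(z-o[2])/d[2]
E
python3 - <<'E'
from h import *
from station import robot
c=robot.camera("top");im=c["image"]
o=np.array([260,140])
P=lambda u,v,z:ray(c,o+np.array([u,v])/4.5-0.39,z)
# wing top ridges, eyeballed in the 4.5x zoom
for n,a,b,z in [("short",(233,442),(219,510),.077),("br",(467,352),(532,317),.074),("tr",(325,83),(388,52),.074),("tl",(53,222),(122,190),.074)]:
    p,q=P(*a,z),P(*b,z);d=q-p
    print(n,((p+q)/2).round(4),np.hypot(*d[:2]).round(4),np.degrees(np.arctan2(d[1],d[0]))%180)
# dark mask wings
g=im.max(2);m=(g<38).astype(np.uint8)
n,l,st,ce=cv2.connectedComponentsWithStats(m[140:265,260:390])
for i in range(1,n):
    if st[i,4]>15:
        ys,xs=np.where(l==i); pts=np.array([ray(c,(x+260,y+140),.07)[:2] for x,y in zip(xs,ys)])
        w,v=np.linalg.eigh(np.cov(pts.T)); print(st[i],pts.mean(0).round(4),np.sqrt(12*w).round(4),np.degrees(np.arctan2(v[1,1],v[0,1]))%180)
# slab
hsv=cv2.cvtColor(im,cv2.COLOR_RGB2HSV)
print("slab px",im[200,290],im[165,310],"bg",im[250,280])
E
```

```text
short [0.4567 0.0879 0.077 ] 0.0327 168.4831492418475
br [ 0.524  -0.0432  0.074 ] 0.0357 118.05705848898813
tr [0.6566 0.0245 0.074 ] 0.0348 116.53996062098007
tl [0.5879 0.1559 0.074 ] 0.0369 115.17427302389272
[71 12 15 12 71] [0.6526 0.027 ] [0.0196 0.033 ] 118.17337874186143
[12 43 15  9 47] [0.5848 0.1551] [0.0067 0.0341] 117.06913239537865
[103  70  15  11  44] [ 0.5235 -0.0412] [0.0126 0.0347] 118.98031748213579
[46 98  7 17 49] [0.456  0.0897] [0.0128 0.0331] 169.9560102762192
slab px [127 141 141] [117 130 136] bg [ 89 109 131]
```

Emit:
carry_out([
  [26,-45,-3,0.8,1],
  [26,-45,-3,0.8,1],
  [26,-45,-3,0.8,1],
  [26,-45,-3,0.8,1],
  [26,-45,-3,0.8,1],
  [26,-45,-3,0.8,1],
  [26,-45,-3,0.8,1],
  [26,-45,-3,0.8,1],
  [26,-45,-3,0.8,1],
  [28,-48,-3,1,0.6],
])

```text
clock: 1.4
tcp_pos: [0.4563, 0.0869, 0.1637]
tcp_rot: [0.314, 3.126, 0.001]
wrist_force: [1.2, 0.2, -0.4]
opening: 0.07
```

Emit:
carry_out([
  [0,0,0,0,0.6],
  [0,0,0,0,0.6],
  [0,0,0,0,0.6],
], grip_force=40)

```text
clock: 1.78
tcp_pos: [0.4549, 0.0894, 0.1637]
tcp_rot: [-0.312, -3.125, -0.0]
wrist_force: [0.0, 0.9, 0.5]
opening: 0.051
```

```bash
python3 - <<'E'
from h import *
from station import robot
s=robot.sense();R,_=cv2.Rodrigues(s["tcp_rot"]);print(s["clock"],s["tcp_pos"],s["opening"],R.round(3).tolist(),np.degrees(np.arctan2(R[1,1],R[0,1])),s["wrist_force"])
c=robot.camera("wrist");cv2.imwrite("pics/w1.png",c["image"][:,:,::-1]);print(c["mtx"],c["hand_eye"])
c=robot.camera("top");cv2.imwrite("pics/t1.png",c["image"][:,:,::-1])
E
```

```text
1.775 [0.45493778 0.08936759 0.16371724] 0.050965604368115154 [[-0.98, 0.198, -0.001], [0.198, 0.98, 0.0], [0.001, 0.0, -1.0]] 78.58433221248421 [0.03563644 0.92506322 0.4532561 ]
[[348.13797933   0.         319.78320768]
 [  0.         348.13797933 199.57490825]
 [  0.           0.           1.        ]] [[-7.82597765e-04 -9.45553767e-01 -3.25464993e-01  8.45617865e-02]
 [ 9.99999115e-01 -1.09015168e-03  7.62601073e-04  6.15588333e-04]
 [-1.07588653e-03 -3.25464108e-01  9.45553783e-01 -1.80124284e-01]
 [ 0.00000000e+00  0.00000000e+00  0.00000000e+00  1.00000000e+00]]
```

View pics/w1.png

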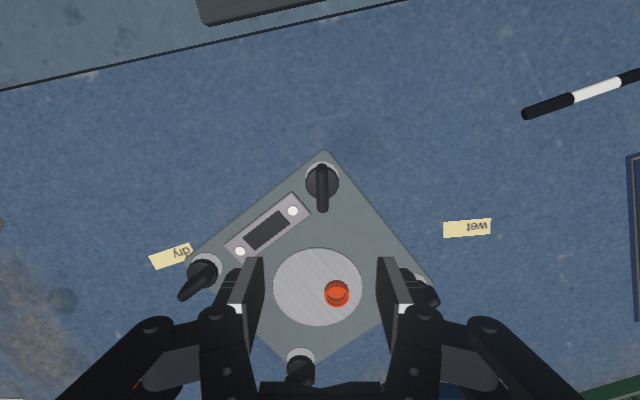

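```bash
cat >>h.py <<'E'
def wray(c,s,uv,z):
    R,_=cv2.Rodrigues(np.array(s["tcp_rot"]));H=np.array(c["hand_eye"])
    d=R@H[:3,:3]@np.linalg.solve(np.array(c["mtx"]),[uv[0],uv[1],1.]);o=R@H[:3,3]+np.array(s["tcp_pos"])
    return o+d*(z-o[2])/d[2]
E
python3 - <<'E'
from h import *
from station import robot
s=robot.sense();c=robot.camera("wrist");im=c["image"]
cv2.imwrite("pics/w1z.png",cv2.resize(im[140:230,270:380,::-1],None,fx=5,fy=5,interpolation=cv2.INTER_CUBIC))
p=wray(c,s,(323,165),.077);q=wray(c,s,(322.5,211),.077);print(p,q,(p+q)/2,np.linalg.norm(p-q))
E
```

```text
[0.43482695 0.09703278 0.077     ] [0.47258733 0.08910131 0.077     ] [0.45370714 0.09306704 0.077     ] 0.03858437894671339
```

View pics/w1z.png

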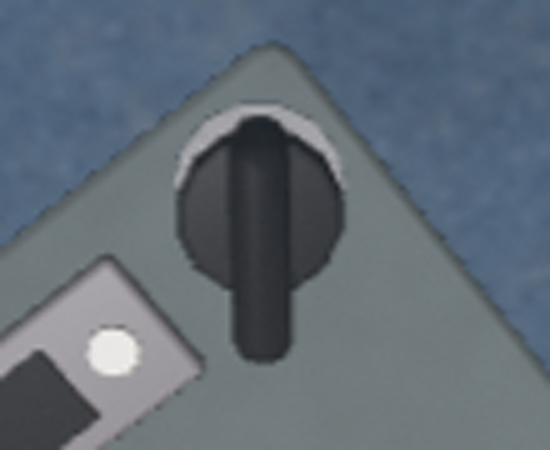

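Emit:
carry_out([
  [0,1,-35,0,0.55],
  [0,1,-35,0,0.55],
  [0,0,-20,0,0.55],
  [0,0,-10,0,0.55],
  [0,0,-6,0,0.55],
  [0,0,0,0,0.55],
  [0,0,0,0,0.55],
])

```text
clock: 2.8
tcp_pos: [0.4565, 0.0905, 0.0585]
tcp_rot: [0.314, 3.124, 0.0]
wrist_force: [-0.8, 0.1, -1.1]
opening: 0.0475
```

```bash
python3 - <<'E'
from h import *
from station import robot
s=robot.sense();c=robot.camera("wrist");im=c["image"]
print(s["tcp_pos"],s["wrist_force"],s["opening"])
cv2.imwrite("pics/w2.png",im[:,:,::-1])
c=robot.camera("scene");cv2.imwrite("pics/s2.png",cv2.resize(c["image"][130:290,200:420,::-1],None,fx=3.5,fy=3.5))
E
```

```text
[0.45651888 0.09045779 0.05848581] [-0.76157241  0.11654339 -1.14392227] 0.047507602191796
```

View pics/w2.png

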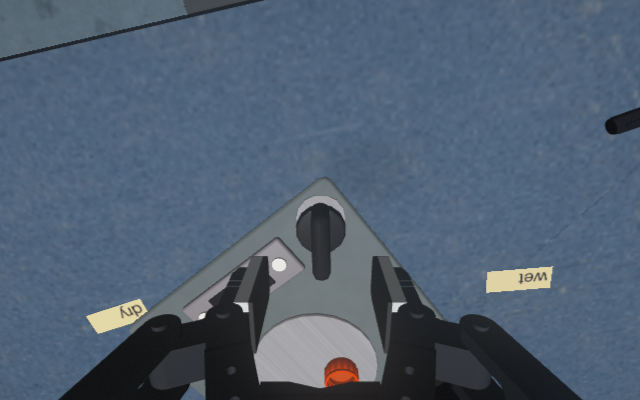

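View pics/s2.png

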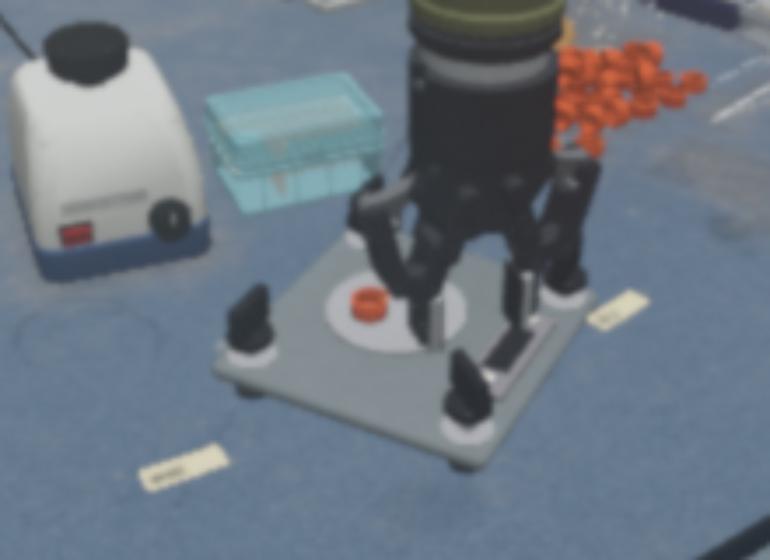

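```bash
python3 - <<'E'
from h import *
from station import robot
s=robot.sense();c=robot.camera("wrist")
H=np.array(c["hand_eye"]);K=np.array(c["mtx"])
for p in ([0,0,0],[0,0,-.019],[0,.024,-.01],[0,-.024,-.01]):
    q=H[:3,:3].T@(np.array(p)-H[:3,3]);print(p,(K@q/q[2])[:2])
for uv in((321,206),(321.5,278)):print(wray(c,s,uv,.077))
c=robot.camera("scene")
for p in (s["tcp_pos"],[.456,.089,.067],[.456,.089,.03]):
    print(cv2.projectPoints(np.array(p,float),c["rvec"],c["tvec"],c["mtx"],None)[0].ravel())
E
```

```text
[0, 0, 0] [318.47804228 237.11786526]
[0, 0, -0.019] [318.38721909 252.83597279]
[0, 0.024, -0.01] [362.78054582 244.96401363]
[0, -0.024, -0.01] [274.075653   245.06969222]
[0.43161963 0.09680361 0.077     ]
[0.471665   0.08894198 0.077     ]
[333.84692197 240.98210962]
[334.67623768 237.54427851]
[334.06452698 251.60304415]
```

```bash
python3 - <<'E'
from h import *
from station import robot
s=robot.sense();c=robot.camera("wrist");im=c["image"][:,:,::-1].copy()
R,_=cv2.Rodrigues(s["tcp_rot"])
print(s["opening"],s["joint_pos"],s["clock"])
H=np.array(c["hand_eye"]);K=np.array(c["mtx"])
c2=robot.camera("scene");im2=c2["image"][:,:,::-1].copy()
im=cv2.resize(im[170:330,220:420],None,fx=4,fy=4,interpolation=cv2.INTER_CUBIC)
im2=cv2.resize(im2[150:270,260:400],None,fx=5.5,fy=5.5,interpolation=cv2.INTER_CUBIC)
for z,col in((0,(0,0,255)),(-.019,(0,255,0)),(-.038,(255,255,0))):
  for y in(-.0237,.0237):
    for x in(-.011,.011):
      p=np.array([x,y,z]);q=H[:3,:3].T@(p-H[:3,3]);u=(K@q/q[2])[:2]
      cv2.circle(im,tuple(int(v) for v in (u-[220,170])*4),4,col,-1)
      w=R@p+s["tcp_pos"];u=cv2.projectPoints(w,c2["rvec"],c2["tvec"],c2["mtx"],None)[0].ravel()
      cv2.circle(im2,tuple(int(v) for v in (u-[260,150])*5.5),4,col,-1)
cv2.imwrite("pics/w3.png",im);cv2.imwrite("pics/s3.png",im2[:600])
E
```

```text
0.0469532527317911 [ 1.04643964e-01  3.12669087e-01  1.91311473e+00 -7.36984174e-07
  9.14737177e-01 -1.26535643e+00] 3.0
```

View pics/w3.png

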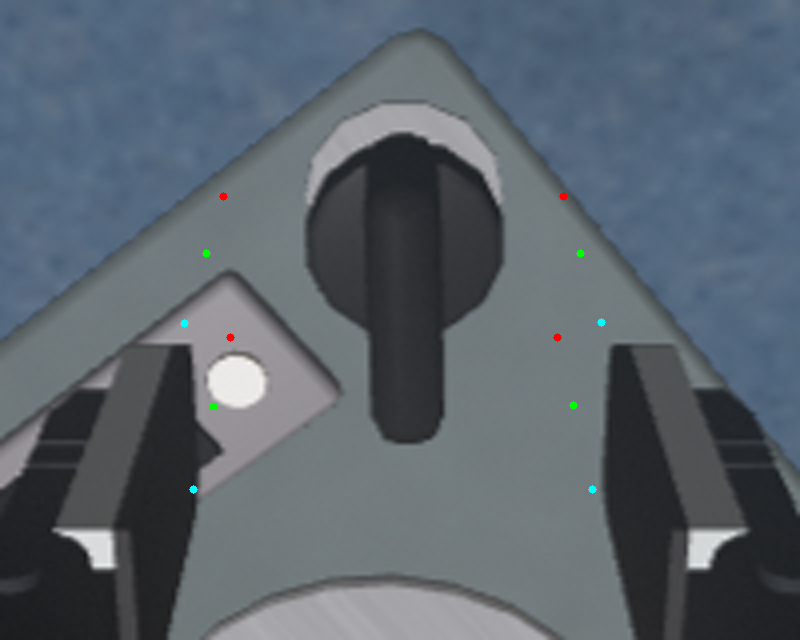

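View pics/s3.png

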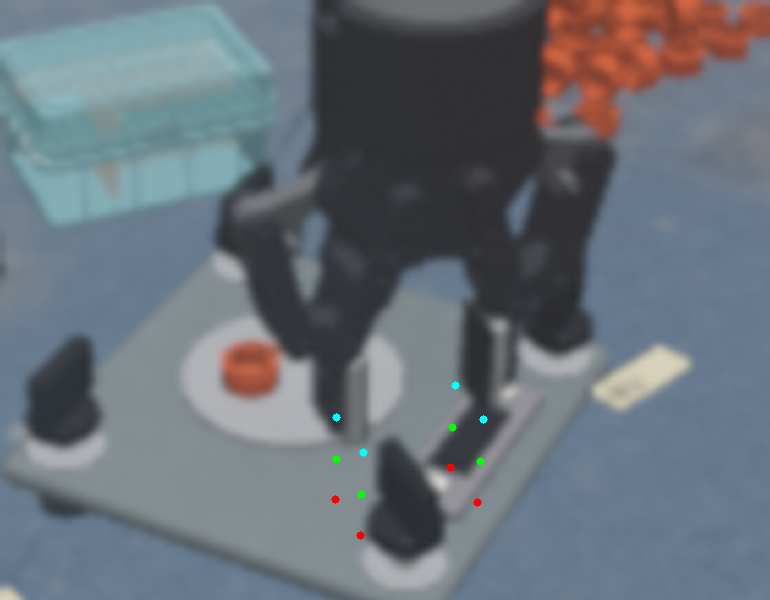

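The visible fingertips look about 38 mm behind the stated TCP. I'll close here: either the fingers grip the wing, or they shut above it and touch nothing.

Emit:
carry_out([
  [0,0,0,0,0],
  [0,0,0,0,0],
  [0,0,0,0,0],
  [0,0,0,0,0],
  [0,0,0,0,0],
], grip_force=30)

```text
clock: 3.72
tcp_pos: [0.4558, 0.0903, 0.0578]
tcp_rot: [-0.315, -3.126, 0.0]
wrist_force: [-0.4, -0.2, -0.9]
opening: 0.0001
```

```bash
python3 - <<'E'
from h import *
from station import robot
s=robot.sense();c=robot.camera("wrist");im=c["image"][:,:,::-1]
print(s["tcp_pos"],s["wrist_force"],s["opening"],s["clock"])
im=cv2.resize(im[170:330,220:420],None,fx=4,fy=4,interpolation=cv2.INTER_CUBIC)
cv2.imwrite("pics/w4.png",im)
c=robot.camera("scene");cv2.imwrite("pics/s4.png",cv2.resize(c["image"][150:255,260:400,::-1],None,fx=5.5,fy=5.5))
E
```

```text
[0.45581545 0.09034642 0.05778176] [-0.44192037 -0.15770151 -0.90533089] 9.654002861196294e-05 3.725
```

View pics/w4.png

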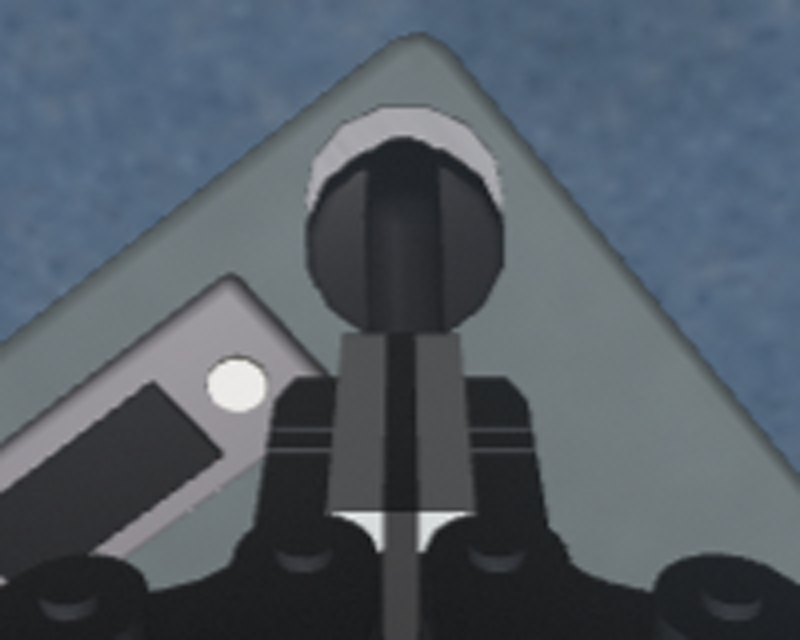

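View pics/s4.png

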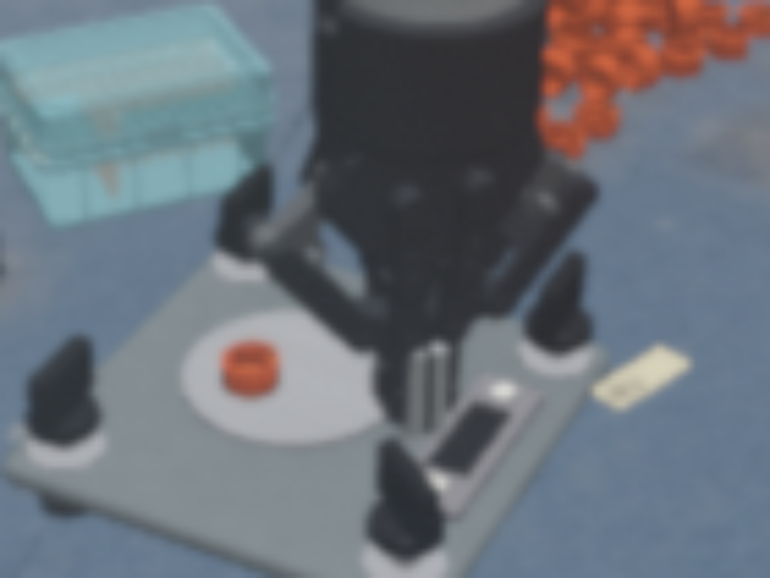

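```bash
python3 - <<'E'
from h import *
from station import robot
s=robot.sense();c=robot.camera("wrist");c2=robot.camera("scene");R,_=cv2.Rodrigues(s["tcp_rot"])
for uv1,uv2 in (((320.2,253.3),(260+427/5.5,150+432/5.5)),((320.2,298),(260+432/5.5,150+347/5.5))):
    a,b=wray(c,s,uv1,.05),wray(c,s,uv1,.15);e,f=ray(c2,uv2,.05),ray(c2,uv2,.15)
    d1=(b-a);d2=f-e;A=np.stack([d1,-d2],1);t=np.linalg.lstsq(A,e-a,rcond=None)[0]
    p,q=a+t[0]*d1,e+t[1]*d2;m=(p+q)/2;print(p.round(4),q.round(4),"tool:",(R.T@(m-s["tcp_pos"])).round(4))
E
```

```text
[0.4443 0.0936 0.0999] [0.4433 0.0929 0.0995] tool: [ 0.0123  0.0005 -0.0419]
[0.4413 0.0941 0.1377] [0.4414 0.0942 0.1378] tool: [ 0.015   0.0008 -0.08  ]
```

The close reached 0 opening, so it missed the wing. Triangulating the shut fingertips from two views puts them 42 mm behind the reported TCP with no sideways offset, at a height of about 0.100. I'll reopen, go down by that much and check again.

Emit:
carry_out([
  [0,0,0,0,0.55],
  [0,0,0,0,0.55],
  [0,0,0,0,0.55],
  [0,0,0,0,0.55],
  [0,0,-12,0,0.55],
  [0,0,-12,0,0.55],
  [0,0,-8,0,0.55],
  [0,0,-4,0,0.55],
  [0,0,0,0,0.55],
  [0,0,0,0,0.55],
])

```text
clock: 5.18
tcp_pos: [0.4561, 0.0904, 0.022]
tcp_rot: [0.315, 3.125, 0.0]
wrist_force: [1.3, 0.2, 0.2]
opening: 0.0472
```

```bash
cat > look.py <<'E'
from h import *
from station import robot
import sys
n=sys.argv[1]
s=robot.sense();c=robot.camera("wrist");im=c["image"][:,:,::-1]
print(s["tcp_pos"],s["wrist_force"],s["wrist_torque"],s["opening"],s["clock"])
a=cv2.resize(im[170:330,220:420],None,fx=2,fy=2,interpolation=cv2.INTER_CUBIC)
c=robot.camera("scene");b=cv2.resize(c["image"][165:265,280:380,::-1],(400,400),interpolation=cv2.INTER_CUBIC)
o=np.zeros((400,800,3),np.uint8);o[:320,:400]=a;o[:,400:]=b
cv2.imwrite(f"pics/{n}.png",o)
E
python3 look.py l5
```

```text
[0.45607429 0.09038348 0.02195175] [1.28710954 0.2458713  0.15680808] [-0.01103126  0.02729788  0.01492652] 0.047151109830778214 5.175
```

View pics/l5.png

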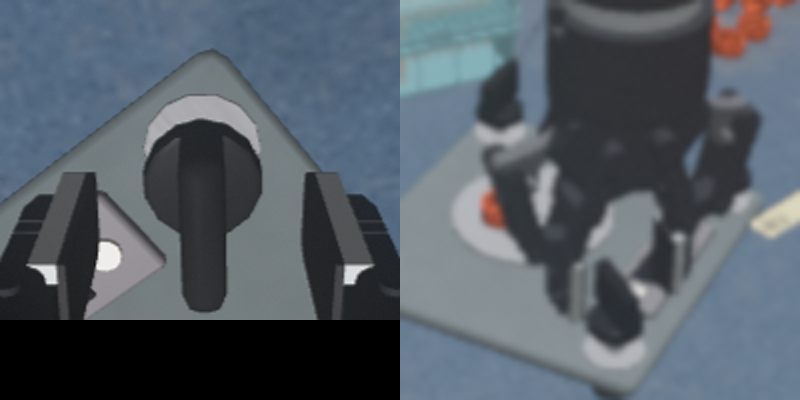

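Emit:
carry_out([
  [0,0,-5,0,0.55],
  [0,0,-3,0,0.4],
  [0,0,0,0,0.3],
  [0,0,0,0,0.2],
  [0,0,0,0,0.1],
  [0,0,0,0,0],
  [0,0,0,0,0],
  [0,0,0,0,0],
  [0,0,0,0,0],
], grip_force=30)

```text
clock: 6.4
tcp_pos: [0.456, 0.0906, 0.0139]
tcp_rot: [0.315, 3.125, 0.001]
wrist_force: [-0.7, 3.0, 1.1]
opening: 0.0096
```

```bash
python3 look.py l6
```

```text
[0.45602145 0.09061025 0.01387067] [-0.73200554  2.96238238  1.10610302] [ 0.63662024 -0.02165439  0.12988   ] 0.009564833424567503 6.4
```

View pics/l6.png

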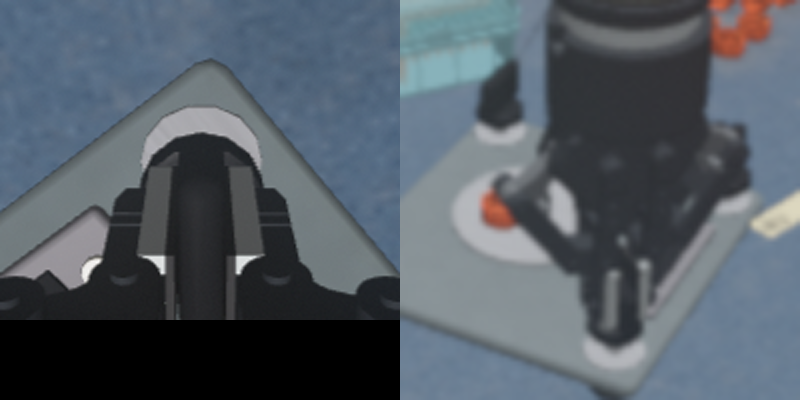

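Emit:
carry_out([
  [0,0,-0.4,-5,0],
  [0,0,-0.4,-5,0],
  [0,0,-0.4,-5,0],
  [0,0,-0.4,-5,0],
  [0,0,-0.4,-5,0],
  [0,0,0,0,0],
])

```text
clock: 7.25
tcp_pos: [0.4562, 0.091, 0.012]
tcp_rot: [0.986, 2.982, 0.002]
wrist_force: [0.1, 5.9, 2.0]
opening: 0.0095
```

```bash
python3 look.py l7
```

```text
[0.45624444 0.09098489 0.01200598] [0.12271927 5.94148231 2.00371688] [ 0.95452038 -0.04635998 -0.05986075] 0.00952093175983187 7.25
```

View pics/l7.png

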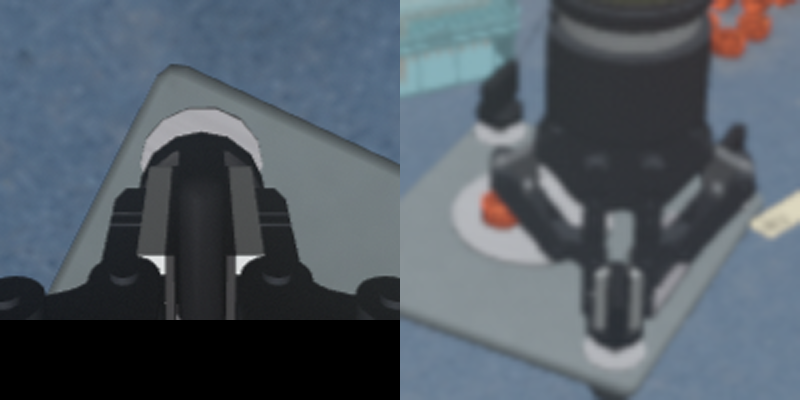

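Emit:
carry_out([
  [0,0.5,-0.4,-5,0],
  [0,0.5,-0.4,-5,0],
  [0,0.5,-0.4,-5,0],
  [0,0,-0.4,-5,0],
  [0,0,-0.3,-5,0],
  [0,0,0,-1.5,0],
  [0,0,0,0,0],
  [0,0,0,0,0],
])

```text
clock: 8.35
tcp_pos: [0.4568, 0.0916, 0.0109]
tcp_rot: [1.64, 2.677, 0.001]
wrist_force: [0.1, 1.7, 9.3]
opening: 0.0094
```

```bash
python3 look.py l8; python3 - <<'E'
from h import *
from station import robot
cv2.imwrite("pics/t8.png",cv2.resize(robot.camera("top")["image"][140:265,260:390,::-1],None,fx=4.5,fy=4.5,interpolation=cv2.INTER_CUBIC))
E
```

```text
[0.45682924 0.09155757 0.01088727] [0.09937329 1.66808609 9.33287115] [0.29632731 0.17748732 0.07780487] 0.009402040482660703 8.35
```

View pics/l8.png

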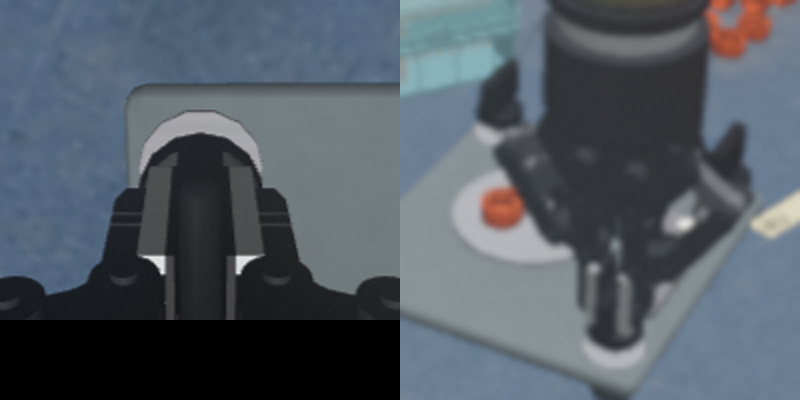

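View pics/t8.png

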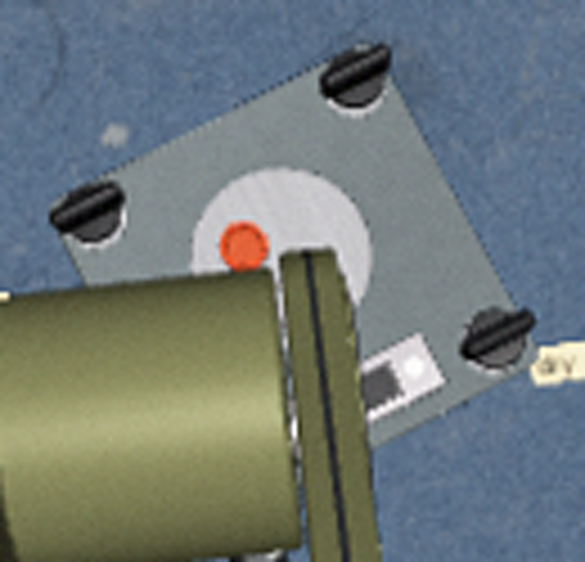

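Emit:
carry_out([
  [0,0,0,0,0.15],
  [0,0,0,0,0.3],
  [0,0,0,0,0.45],
  [0,0,0,0,0.55],
  [0,0,0,0,0.55],
  [0,0,10,0,0.55],
  [0,0,30,0,0.55],
  [0,0,40,0,0.55],
  [0,0,40,0,0.55],
  [0,0,0,0,0.55],
])

```text
clock: 9.75
tcp_pos: [0.4588, 0.0922, 0.1336]
tcp_rot: [1.638, 2.673, 0.008]
wrist_force: [1.1, 0.2, -0.8]
opening: 0.0471
```

Emit:
carry_out([
  [-10,50,10,0,0.55],
  [-10,50,10,0,0.55],
  [-10,50,10,0,0.55],
  [-10,50,0,0,0.55],
  [-10,50,0,0,0.55],
  [0,50,0,0,0.55],
  [0,0,0,0,0.55],
  [0,0,0,0,0.55],
])

```text
clock: 10.75
tcp_pos: [0.4049, 0.391, 0.1588]
tcp_rot: [-1.64, -2.679, 0.005]
wrist_force: [-0.3, -1.0, 0.2]
opening: 0.0468
```

```bash
python3 - <<'E'
from h import *
from station import robot
s=robot.sense();print(s["tcp_pos"],s["clock"])
c=robot.camera("top");im=c["image"]
a=cv2.resize(im[140:265,260:390,::-1],None,fx=4.5,fy=4.5,interpolation=cv2.INTER_CUBIC)
cv2.imwrite("pics/t9.png",a)
b=robot.camera("scene")["image"]
cv2.imwrite("pics/s9.png",cv2.resize(b[165:275,250:385,::-1],None,fx=5,fy=5,interpolation=cv2.INTER_CUBIC))
m=(im.max(2)<38).astype(np.uint8)
n,l,st,ce=cv2.connectedComponentsWithStats(m[140:265,260:390])
for i in range(1,n):
    if st[i,4]>15:
        ys,xs=np.where(l==i); pts=np.array([ray(c,(x+260,y+140),.07)[:2] for x,y in zip(xs,ys)])
        w,v=np.linalg.eigh(np.cov(pts.T)); print(st[i],pts.mean(0).round(4),np.sqrt(12*w).round(4),np.degrees(np.arctan2(v[1,1],v[0,1]))%180)
E
```

```text
[0.40490645 0.39096834 0.15884992] 10.75
[71 11 16 12 65] [0.6541 0.0267] [0.0161 0.0333] 114.92926502109941
[11 42 16  9 46] [0.5852 0.1554] [0.0077 0.0347] 115.38572656522894
[103  69  15  11  40] [ 0.5241 -0.0407] [0.0112 0.0376] 118.57774139578375
[ 42 101  16  10  42] [0.4563 0.0901] [0.0126 0.0341] 116.17190067758948
```

View pics/t9.png

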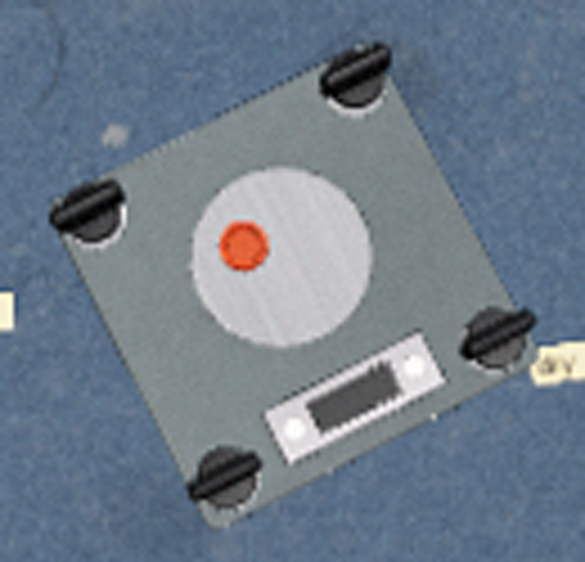

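View pics/s9.png

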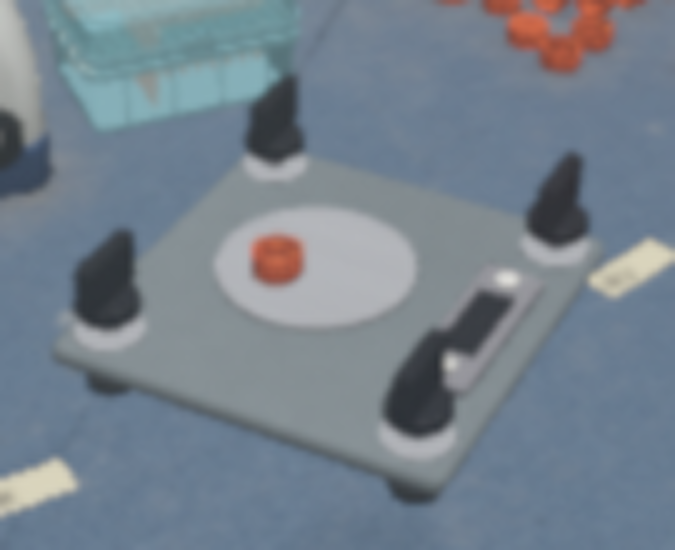

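The top view shows the short foot's wing parallel to the other three (116.2° against an average of 116.3°). The balance hasn't moved and the arm is clear, so I'm handing in.

```bash
python3 -c "
from station import robot
print(robot.hand_in())"
```

```text
the job is handed in; nothing more can be done
None
```

I turned the short foot's wing nut about 51° clockwise, lowering the gripper with it, until the foot took load. Then I let go, backed the arm clear and handed the job in at about 11 s; no verdict was reported.

**Last checks**
- **Wing line:** the turned wing lies at 116.2° in the top view. The other three read 114.9°, 115.4° and 118.6°, against an allowed difference of 17°.
- **Foot on the bench:** just before release the wrist force read about 9 N upward. In the scene view the foot appears to reach the bench. I could not measure the foot's contact force after release.
- **Balance:** the other three nuts sit within about 2 mm of where they were at the start, so it was not shoved. I judged level only by eye from the pictures and saw no tilt.

**What disagreed**
- **Fingertip position:** the fingertips sit about 42 mm behind the TCP that the robot reports, not at it as described. My first grip therefore closed on air above the wing, touching nothing. I measured the offset from two camera views, went lower and gripped the wing on the second try (9.6 mm opening on a 10 mm wing).
- **Wing position:** the top and wrist cameras disagreed by about 3 to 5 mm in y. That caused a side force of up to 6 N during the turn, which I eased by shifting 1.5 mm in y.

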